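# Shorten the sprung shoe rail to its ring and lock the cam lever, holding on

## Robot

A 6-joint arm with a two-finger parallel gripper is mounted at the origin on the work surface. World frame = base frame: x ahead of the robot, y to its left, z up, the work surface at z = 0. Lengths are in m, angles in rad, forces in N, time in s.
With the tool pointing down it reaches from about 0.35 to 0.775 m from the base axis. Payload 7.3 kg.
Tool frame: the origin (TCP) lies midway between the tips of the shut fingers; the grasp point (between the pads) lies 19 mm behind it; z points along the fingers, y is the direction in which the jaws open and shut (so a half turn about z gives the same grasp; the last joint's range is limited). The gripper opens to 92 mm and grips with 3 to 60 N. Pads are 19 mm wide; open, the fingers measure 130 mm over their backs; the gripper's body (75 mm by 190 mm) begins 47 mm behind the grasp point.
Start: joints at [-1.357, 0.342, 1.524, -0, 1.275, -0.146], TCP at [0.185, -0.491, 0.227] pointing down, gripper open.
Joint ranges: [-2.53, 2.53], [-0.77, 2.02], [0.04, 2.7], [-1, 4.14], [0.28, 2.66], [-3.11, 3.11]. Speed limits (rad/s): [2.57, 2.57, 3.14, 3.14, 3.14, 3.14].

## Interface

Orientations are given as [roll, pitch, yaw] about the fixed x, y, z axes, in that order (R = Rz(yaw) Ry(pitch) Rx(roll)).
In Python, from cell import robot gives the robot as it stands.
- The arm moves only by the shell command python3 -m crank 'ROWS' [FORCE]. ROWS is a JSON object of lists of equal length, an entry for each row: "claw": the opening, from 0 (shut) to 1 (fully open); "delta_pos": the shift along the tool's x, y, z in units of 25 mm (1.0 is 25 mm), a list of three; "roll": the turn about the tool's z in units of 6 degrees (1.0 is 6 degrees). In form: {"claw": [claw, ...], "delta_pos": [[dx, dy, dz], ...], "roll": [roll, ...]}. A call has exactly 8 rows; each row is the pose to reach, as a shift and turn from the pose commanded when the call began, along the tool's axes at that moment; what a row does not reach only later rows make up. A row lasts 1/12 s, in which the tool goes at most 41.7 mm and 7.16 degrees, less where a joint would pass 70% of its speed; a pose out of reach is approached as far as the arm can. A call with a gripper value outside its range is refused whole. The fingers move at their own pace and stop on an object; FORCE is the grip in N (left out, the last holds). Time passes only in rows, so rows that repeat a pose let the fingers close, or fill a call up. It gives the time, the measured TCP pose, the force and the opening at its end, in the units of the state.
- robot.observe(): the state, without advancing time (a new reading comes with each control period).
- robot.read_camera(name): name is "scene" or "top"; returns a dict with "color" (480x640x3 uint8, blue, green, red), "fx", "fy", "cx", "cy" (pixels), "rvec" (rotation vector, rad) and "tvec" (3), from world to camera coordinates, as OpenCV has them. Camera axes: x right, y down, z forward; pixel columns grow to the right and rows downward; lengths in m; the calibration is good to about 2 mm. A picture is of the moment at which its call begins. There is no depth.
- robot.hand_in(): hands the job in, once; it reports no verdict.
The state is a dict: "time": time; "qpos": joint angles; "qvel": joint speeds; "joint_efforts": joint torques, N m; "tool_pos": TCP position; "tool_rot": TCP orientation; "contact_force": force on the tool from outside, world axes, zero at the start; "torque": the same for the moment, N m; "opening": finger opening in m.
Only numpy, scipy, OpenCV 4.12 (cv2) and the standard library are available. Lean on these libraries where they do the work, as an engineer would, in place of code of your own. Each camera call takes 0.05 s, during which the arm holds its last target.

## Task

The sprung rail of the wooden shoe niche has to be set short so that it can be taken out: first swing the lamp arm out of the way, well clear of the rail. Then, with the cam lever still open, grip the rail's sliding leg across its collar and the lever, push it in against its spring until the edge of the collar just meets the black length ring, and keep it there while you squeeze the lever fully shut against the collar. Finish still gripping collar and lever with the leg at the ring, do not let go at the end, and leave the other things on the shelf where they are.

Things in the scene. Friction and masses are not known exactly. Their poses are not given: they have to be found in the camera images.
- socket (a point): Fixed end of the rail, on its axis, at the inner face of the niche's left end board (robot's left). The wooden niche, fixed to the shelf, is a base board 240 x 500 x 12 mm with two end boards 180 mm high, 460 mm apart. The rail runs level between them, axis 115 mm above the shelf. Near this end it is the bare fixed inner tube, aluminium, 19 mm thick.
- foot (a point): Outer face of the rubber foot (32 mm diameter) at the free end of the sliding leg, on the rail's axis. The leg is a steel outer tube, 25 mm thick, that slides over the inner tube. It cannot move sideways or turn, so as the lever folds in, a hand pinching collar and lever has to shift towards the robot, by half of what the grip narrows.
- collar_mid (a point): Centre, on the rail's axis, of the grey plastic collar at the inner end of the sliding leg: a block 38 mm along the rail, 32 mm across, 34 mm high. Its flat side towards the robot is bare, the cam lever is on its far side. Grip here from above, fingers closing level across the rail: span over bare side and lever is up to 57 mm open, 40 mm shut.
- collar_edge (a point): Centre, on the rail's axis, of the flat end face of the collar that looks towards the socket: this edge is to meet the ring. 19 mm from collar_mid.
- mark (a point): The near edge (the one facing the collar) of the black length ring, on the rail's axis. The ring is a flat black band, 7 mm wide, shrunk tight on the bare inner tube between collar and socket; it does not move.
- leg (a joint): How far the sliding leg is pushed in from fully sprung out, m (0 to 0.11; grows towards the socket). At the start it is 0, and collar_edge is 190 mm from the socket. A spring pushes it out with 2 N at 0 and 5 N at 0.11; let go with the lever open it springs right out.
- lever_tip (a point): Middle of the free upper edge of the cam lever, a grey plastic plate 34 mm along the rail, 36 mm high from its hinge, 7 mm thick; its outer face is 4 mm outside the hinge line (24 mm from the rail's axis when shut).
- lever (a joint): Angle of the cam lever, rad. 0 = shut, upright and flat against the far side of the collar, its cam clamping the leg (it grips from about 0.25 down); it opens away from the robot to 0.5. Hinge: along the rail, 20 mm to the far side of its axis and 12 mm below. Stays where it is left. Pinched level across the collar, under 7 N does not fold it, 9 to 14 N does, and 20 to 25 N seats it shut.
- lamp_hinge (a point): Upright hinge of the lamp arm, at the height of the arm (265 mm above the shelf), on top of the fixed lamp post (18 mm diameter) that stands behind the niche.
- lamp_head (a point): Centre of the round white lamp head (84 mm diameter, 16 mm high) at the end of the arm, 240 mm from the hinge. The arm is a round level bar, 14 mm thick.
- lamp_arm (a joint): Angle of the lamp arm, rad. Near 0 it points towards the robot, over the collar; it grows as the head swings to the robot's right (-y), up to a stop at 1.4. Clear of the rail from 0.8 up. A light push (about 1 N at the head) swings it and it stays where it is left.
- pill_box: Clear plastic pill organizer with seven lids, 36 x 182 x 24 mm, on the niche's base board on the robot's side of the rail; origin under its centre. Leave alone.
- compact: Brushed steel mirror compact, a disc 72 mm wide, 14 mm high, on the base board beyond the rail; origin under its centre. Leave alone.
- roller: Wooden massage roller, about 170 mm long and 42 mm high, lying on the shelf left of the niche; origin under its two ribbed wheels. Leave alone.
- pump: Empty blue pump dispenser, 62 mm wide, 164 mm tall, standing right of the niche; origin under its centre. Leave alone.

How it is judged:
On the way, in this order (a step that is already met when the one before it is completed fails the run):
1. the lamp arm is swung clear of the rail (value of joint lamp_arm above 0.75 rad), for 0.2 s.
2. the leg is held by the fingers with its collar edge at the ring, the lever still open (y of collar_edge in the frame of mark between -0.005 and 0.005 m and value of joint lever above 0.25 rad and contact force between the fingers and leg above 1 N), for 0.2 s.
3. the lever is shut with the leg held at the ring (y of collar_edge in the frame of mark between -0.005 and 0.005 m and value of joint lever below 0.1 rad and contact force between the fingers and leg above 1 N), for 0.2 s.
At the end, for the whole second after the job is handed in: The fingers still grip the collar on one side and the lever on the other (at least 1.5 N on each), the lever is shut (within 0.1 rad), the collar's edge is within 5 mm of the ring's near edge and at rest, and the lamp arm is still swung clear (at least 0.75 rad) (y of collar_edge in the frame of mark between -0.005 and 0.005 m and value of joint lever below 0.1 rad and contact force between the fingers and leg_c0 above 1.5 N and contact force between the fingers and lever above 1.5 N and value of joint lamp_arm above 0.75 rad and velocity of joint leg between -0.01 and 0.01 m/s); the arm keeps its last pose, push and grip.
It fails at once if the pill box was moved by more than 20 mm (distance of pill_box from where it was at the start of the episode above 0.02 m).
It fails at once if the compact was moved by more than 20 mm (distance of compact from where it was at the start of the episode above 0.02 m).
It fails at once if the massage roller was moved by more than 20 mm (distance of roller from where it was at the start of the episode above 0.02 m).
It fails at once if the pump dispenser was moved by more than 20 mm (distance of pump from where it was at the start of the episode above 0.02 m).
It also fails if it takes over 54 s, if anything falls off the work surface, if the arm or the gripper's body presses on something with over 40 N, if the wrist force passes 120 N, or if a joint passes its speed limit or range.

## Working session

There is one attempt and no reset: what is moved stays moved. The work goes in short steps, Python scripts to look and compute and a shell command to move; the robot and the scene stay as the last step left them, time stands still between calls to the robot, and variables do not carry over. Pictures are saved under pics/ and viewed, and the job is handed in when it is done.

```bash
ls; mkdir -p pics
python3 - <<'E'
from cell import robot
import cv2,numpy as np
print(robot.observe())
for n in("scene","top"):
    d=robot.read_camera(n);cv2.imwrite(f"pics/{n}0.png",d["color"])
    R=cv2.Rodrigues(np.array(d["rvec"]))[0];print(n,d["fx"],d["fy"],d["cx"],d["cy"],R.round(3).tolist(),(-R.T@np.array(d["tvec"]).ravel()).round(3))
E
```

```text
pics
{'time': 0.0, 'qpos': array([-1.35699484e+00,  3.42731345e-01,  1.52506007e+00, -1.70194682e-05,
        1.27539864e+00, -1.45995393e-01]), 'qvel': array([ 3.67095670e-04,  1.18264842e-03, -9.92012505e-04, -5.90252213e-05,
        2.70593765e-04,  2.50986560e-04]), 'joint_efforts': array([ 4.65998892e-04, -4.31243384e+01, -2.44227809e+01,  7.18784449e-02,
        5.58987586e-02, -1.32581572e-04]), 'tool_pos': array([ 0.18477048, -0.49095333,  0.22602547]), 'tool_rot': array([-3.14000988e+00, -2.16283931e-04,  3.59801674e-01]), 'contact_force': array([0.24044743, 0.14098569, 0.27102135]), 'torque': array([ 0.00428599,  0.00563933, -0.02984777]), 'opening': 0.0916806623739534}
scene 498.3102249741232 498.3102249741232 312.2634274018374 237.9621848293128 [[0.583, 0.812, 0.013], [0.671, -0.472, -0.571], [-0.458, 0.342, -0.821]] [ 1.172 -0.369  1.169]
top 504.07992015221134 504.07992015221134 314.85230627566943 245.90659546136766 [[0.019, -1.0, 0.005], [-0.998, -0.02, -0.065], [0.065, -0.004, -0.998]] [0.534 0.033 1.321]
```

View pics/scene0.png

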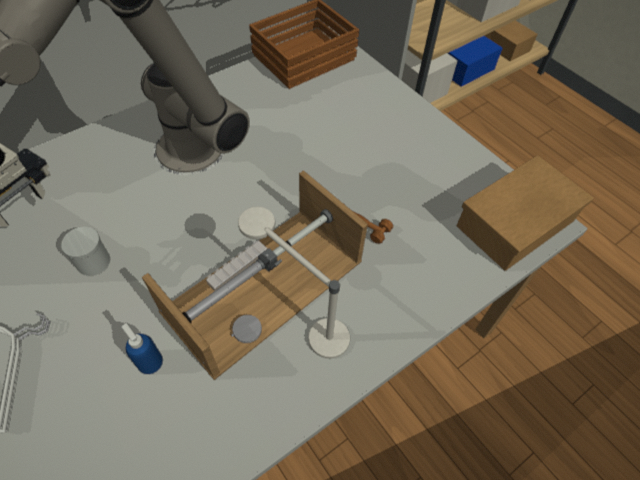

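View pics/top0.png

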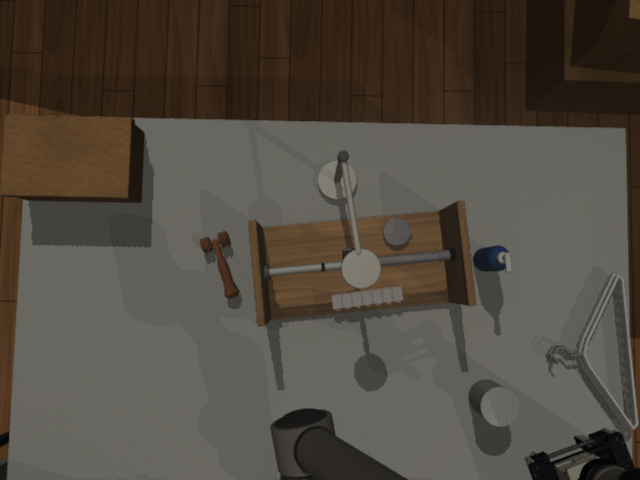

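```bash
cat > h.py <<'E'
from cell import robot
import cv2,numpy as np
def cam(n):
    d=robot.read_camera(n); d["R"]=cv2.Rodrigues(np.array(d["rvec"]))[0]; d["C"]=-d["R"].T@np.array(d["tvec"]).ravel(); return d
def ray(d,uv):
    v=d["R"].T@np.array([(uv[0]-d["cx"])/d["fx"],(uv[1]-d["cy"])/d["fy"],1.]);return v
def plane(d,uv,z):
    v=ray(d,uv);return d["C"]+v*(z-d["C"][2])/v[2]
def proj(d,P):
    K=np.array([[d["fx"],0,d["cx"]],[0,d["fy"],d["cy"]],[0,0,1]])
    return cv2.projectPoints(np.array(P,float).reshape(-1,3),np.array(d["rvec"]),np.array(d["tvec"]),K,None)[0].reshape(-1,2)
def crop(d,x0,y0,w,h,s,name):
    c=d["color"][y0:y0+h,x0:x0+w];cv2.imwrite("pics/"+name,cv2.resize(c,None,fx=s,fy=s,interpolation=cv2.INTER_CUBIC))
E
python3 - <<'E'
from h import *
t=cam("top");s=cam("scene")
crop(t,240,140,250,190,3.2,"t1.png");crop(s,140,160,270,220,2.9,"s1.png")
for n,uv,z in[("head",(361,268),.273),("hinge",(343,157),.272),("ring",(324,267),.1245),("sock",(268,272),.1245),("foot",(451,256),.1275)]:print(n,plane(t,uv,z).round(3))
for n,uv,z in[("head",(257,222),.273),("hinge",(334,286),.272),("sock",(329,216),.1245),("foot",(190,316),.115)]:print(n,plane(s,uv,z).round(3))
E
```

```text
head [ 0.558 -0.068  0.273]
hinge [ 0.791 -0.027  0.272]
ring [0.562 0.006 0.125]
sock [0.547 0.138 0.125]
foot [ 0.594 -0.295  0.127]
head [ 0.565 -0.072  0.273]
hinge [ 0.794 -0.029  0.272]
sock [0.557 0.143 0.125]
foot [ 0.599 -0.29   0.115]
```

View pics/t1.png

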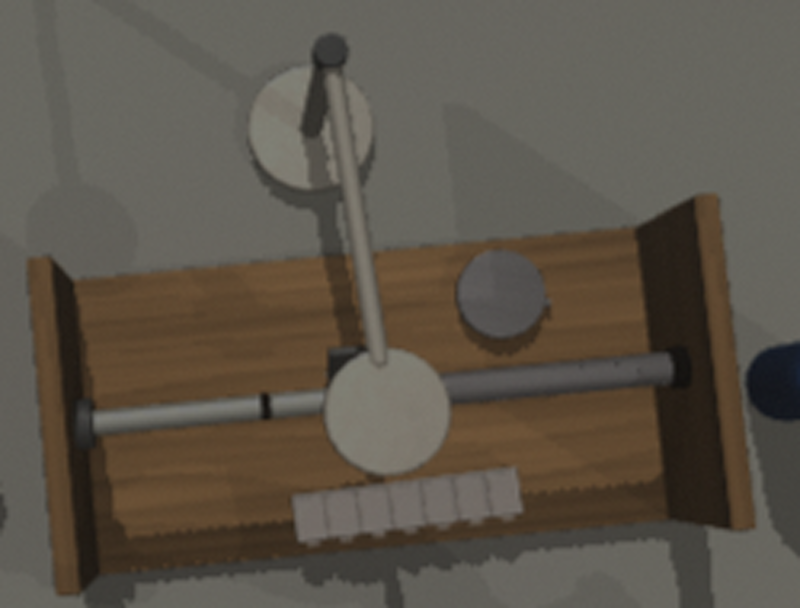

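View pics/s1.png

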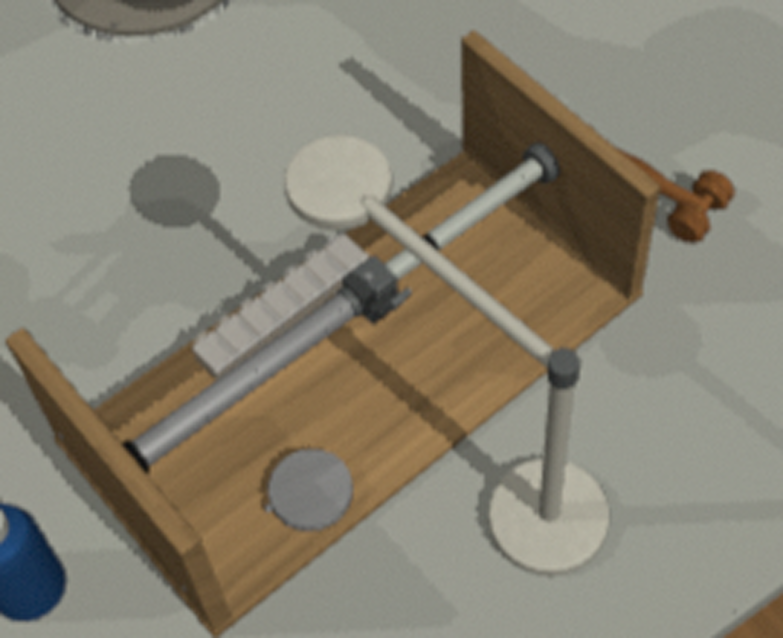

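```bash
python3 -m crank '{"claw":[0,0,0,0,0,0,0,0],"delta_pos":[[0,0,-1.4],[0,0,-2.8],[0,0,-4],[1.3,-0.75,-4],[2.6,-1.5,-4],[3.9,-2.25,-4],[5.2,-3,-4],[6.5,-3.75,-4]],"roll":[0,0,0,-1,-2,-3,-4,-5]}' 20
```

```text
time: 0.87
tool_pos: [0.3046, -0.3449, 0.3267]
tool_rot: [3.142, -0.0, 0.888]
contact_force: [0.7, -0.8, -0.7]
opening: 0.0431
```

```bash
python3 -m crank '{"claw":[0,0,0,0,0,0,0,0],"delta_pos":[[1.5,0,0],[3,0,0],[4.5,0,0],[6,0,0],[7.5,0,0],[9,0,0],[10.5,0,0],[12,0,0]],"roll":[-1,-2,-3,-4,-5,-6,-7,-7.57]}'
python3 - <<'E'
from h import *
o=robot.observe();print(o["tool_pos"],o["tool_rot"],o["qpos"],o["opening"])
E
```

```text
time: 1.53
tool_pos: [0.4951, -0.1128, 0.3267]
tool_rot: [-3.142, 0.0, 1.682]
contact_force: [0.2, -0.8, 0.2]
opening: 0.0007
[ 0.49510197 -0.11278743  0.32667626] [-3.14150316e+00  1.54600767e-04  1.68157271e+00] [-3.74901477e-01  2.51066749e-01  1.37785203e+00 -1.78798558e-04
  1.51268085e+00 -4.85667465e-01] 0.0007049446793232442
```

```bash
python3 -m crank '{"claw":[0,0,0,0,0,0,0,0],"delta_pos":[[1,1.1,0],[2,2.3,0],[3,3.5,0],[4,4.6,0],[4.8,5.6,0],[4.8,5.6,1.2],[4.8,5.6,2.4],[4.8,5.6,3.4]],"roll":[0,0,0,0,0,0,0,0]}'
python3 - <<'E'
from h import *
d=cam("scene");crop(d,100,100,350,270,2.2,"s2.png")
E
```

```text
time: 2.2
tool_pos: [0.6207, 0.0204, 0.2392]
tool_rot: [-3.14, -0.0, 1.678]
contact_force: [-0.1, 0.4, -0.4]
opening: 0.001
```

View pics/s2.png

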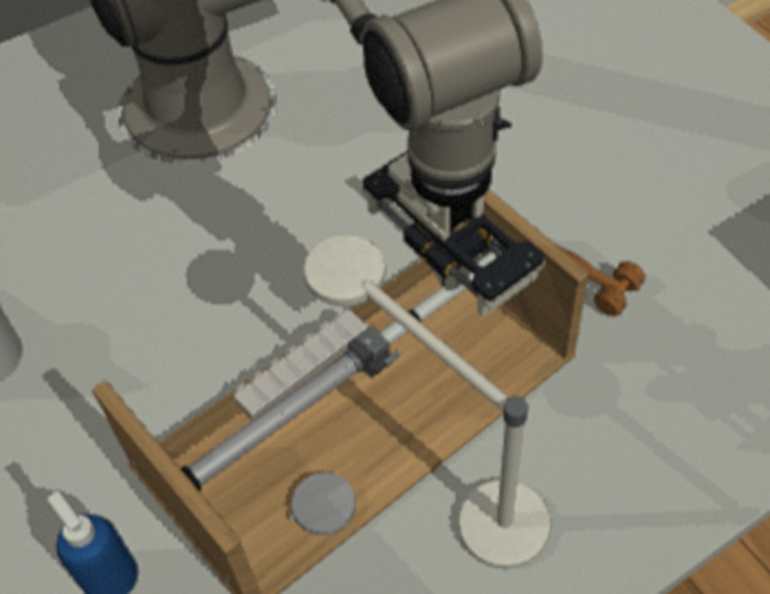

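```bash
python3 -m crank '{"claw":[0,0,0,0,0,0,0,0],"delta_pos":[[-0.8,-0.1,0],[-1.6,-0.2,0],[-2.4,-0.2,0],[-3.2,-0.2,0],[-4,-0.1,0],[-4.7,0.1,0],[-5.4,0.3,0],[-6.0,0.6,0]],"roll":[0,0,0,0,0,0,0,0]}'; python3 -m crank '{"claw":[0,0,0,0,0,0,0,0],"delta_pos":[[-0.5,0.3,0],[-1,0.6,0],[-1.4,1.0,0],[-1.8,1.4,0],[-2.1,1.8,0],[-2.3,2.2,0],[-2.5,2.5,0],[-2.5,2.5,0]],"roll":[0,0,0,0,0,0,0,0]}'
python3 - <<'E'
from h import *
d=cam("scene");crop(d,100,100,350,270,2.2,"s3.png")
E
```

```text
time: 2.92
tool_pos: [0.6517, -0.1292, 0.2427]
tool_rot: [3.141, -0.0, 1.676]
contact_force: [0.5, 1.6, 0.8]
opening: 0.0005
time: 3.58
tool_pos: [0.7211, -0.1845, 0.2415]
tool_rot: [-3.142, 0.0, 1.675]
contact_force: [-0.3, -1.4, -0.1]
opening: 0.0008
```

View pics/s3.png

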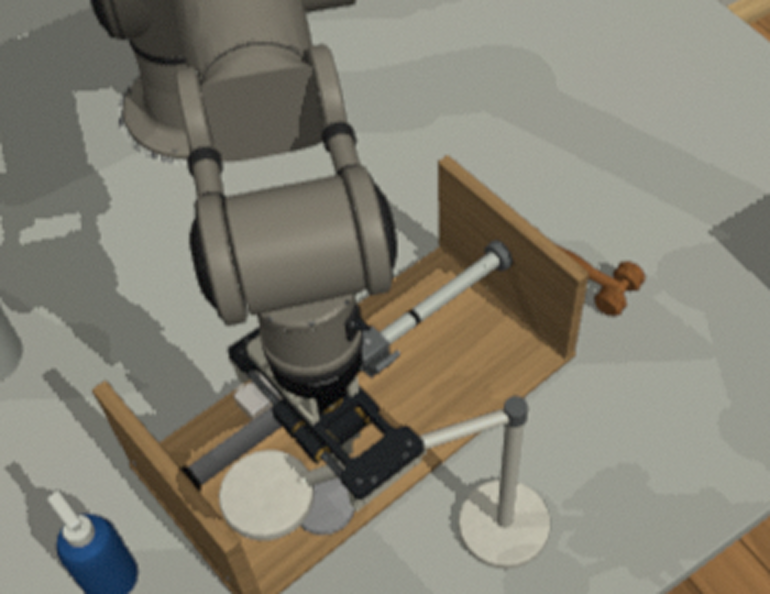

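Run:
```python
from h import *
d=cam("scene");p=plane(d,(220.5,324),.273);h=plane(d,(334,286),.272);print(p,h,np.arctan2(-(p-h)[1],-(p-h)[0]),np.linalg.norm((p-h)[:2]))
```

```text
[ 0.73448743 -0.26137009  0.273     ] [ 0.79437671 -0.02901387  0.272     ] 1.3185391177281356 0.23995028453038736
```

```bash
python3 -m crank '{"claw":[0,0,0,0,0,0,0,0],"delta_pos":[[0.3,-1.3,0],[0.6,-2.6,-0.2],[1.4,-3.8,-0.8],[2.5,-4.6,-1.6],[3.6,-5.4,-2.4],[4.7,-6.2,-3],[5.8,-7,-3],[6.9,-7.8,-3]],"roll":[0,0,0,0,0,0,0,0]}'; python3 -m crank '{"claw":[0,0,0,0.6,0.7,0.8,0.8,0.8],"delta_pos":[[1,-0.8,0],[2,-1.6,0],[3,-2,0],[4,-2,0],[4,-2,0],[4,-2,0],[4,-2,0],[4,-2,0]],"roll":[0,0,0,0,0,0,0,0]}'
python3 - <<'E'
from h import *
d=cam("scene");crop(d,200,180,130,110,6,"s4.png");cv2.imwrite("pics/s4f.png",d["color"])
t=cam("top");crop(t,240,190,230,130,3.4,"t4.png")
E
```

```text
time: 4.35
tool_pos: [0.5066, -0.0314, 0.3185]
tool_rot: [3.138, 0.001, 1.676]
contact_force: [0.1, 0.6, -0.9]
opening: 0.0007
time: 5.02
tool_pos: [0.4481, 0.0608, 0.3167]
tool_rot: [3.142, 0.0, 1.675]
contact_force: [0.8, -0.0, 0.3]
opening: 0.0292
```

View pics/s4.png

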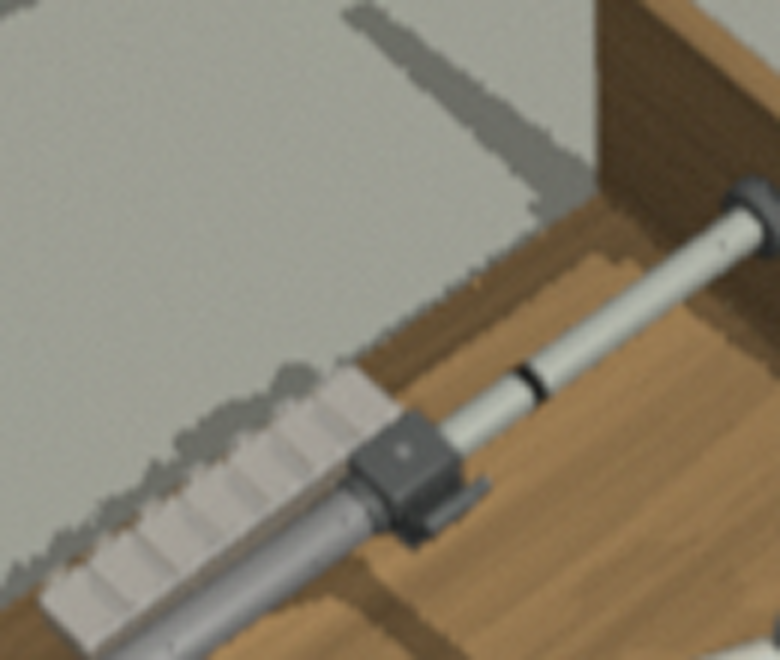

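View pics/t4.png

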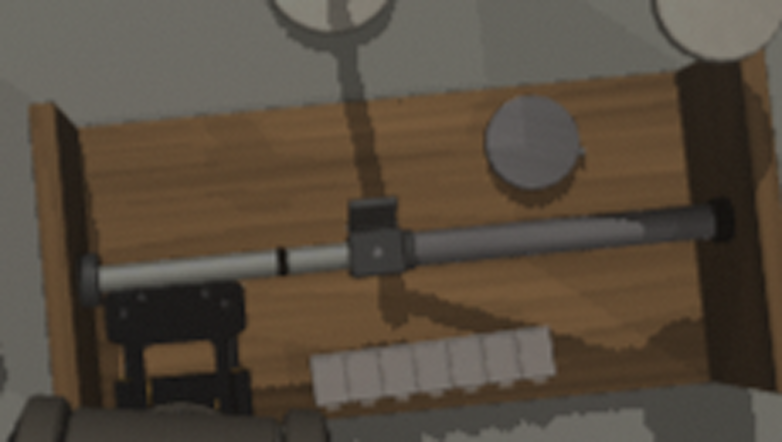

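Run:
```python
from h import *
t=cam("top");s=cam("scene")
# bare tube mask: bright, low saturation
for n,d,box in(("top",t,(266,255,348,282)),("scene",s,(270,205,336,262))):
    x0,y0,x1,y1=box
    c=cv2.cvtColor(d["color"],cv2.COLOR_BGR2HSV)[y0:y1,x0:x1].astype(int)
    m=((c[...,1]<45)&(c[...,2]>85)).astype(np.uint8)
    k,l,st,ce=cv2.connectedComponentsWithStats(m)
    for i in range(1,k):
        if st[i,4]>40:print(n,"comp",(st[i,:4]+[x0,y0,0,0]),st[i,4],(ce[i]+[x0,y0]).round(1))
g=cv2.cvtColor(t["color"],cv2.COLOR_BGR2GRAY)
for r in(265,266,267,268):print(r,g[r,315:352].tolist())
g2=cv2.cvtColor(s["color"],cv2.COLOR_BGR2GRAY)
crop(t,310,240,60,45,12,"t5.png");crop(s,250,230,60,50,12,"s5.png")
```

```text
top comp [325 262  18   7] 100 [333.2 264.9]
top comp [269 264  52  10] 303 [294.6 268.6]
scene comp [270 205  30  27] 505 [281.2 214.2]
scene comp [288 215  39  31] 311 [307.7 229.1]
scene comp [270 242  19  18] 146 [278.4 250.1]
265 [118, 119, 121, 122, 122, 124, 73, 24, 22, 69, 115, 126, 126, 126, 125, 126, 125, 126, 123, 124, 123, 121, 120, 118, 117, 116, 110, 79, 54, 57, 60, 60, 59, 59, 63, 74, 74]
266 [126, 126, 126, 126, 125, 126, 76, 26, 23, 75, 113, 121, 120, 119, 117, 117, 115, 115, 115, 114, 111, 110, 110, 108, 106, 105, 98, 75, 57, 58, 58, 62, 59, 59, 59, 62, 60]
267 [122, 119, 119, 117, 116, 116, 79, 36, 20, 58, 98, 110, 108, 107, 106, 104, 104, 101, 100, 99, 99, 97, 94, 92, 91, 85, 79, 68, 53, 57, 59, 61, 58, 59, 58, 58, 58]
268 [111, 109, 108, 106, 106, 105, 74, 36, 21, 43, 82, 94, 93, 91, 90, 88, 86, 84, 82, 83, 81, 79, 78, 76, 74, 69, 66, 58, 49, 55, 59, 59, 58, 59, 59, 58, 59]
```

View pics/t5.png

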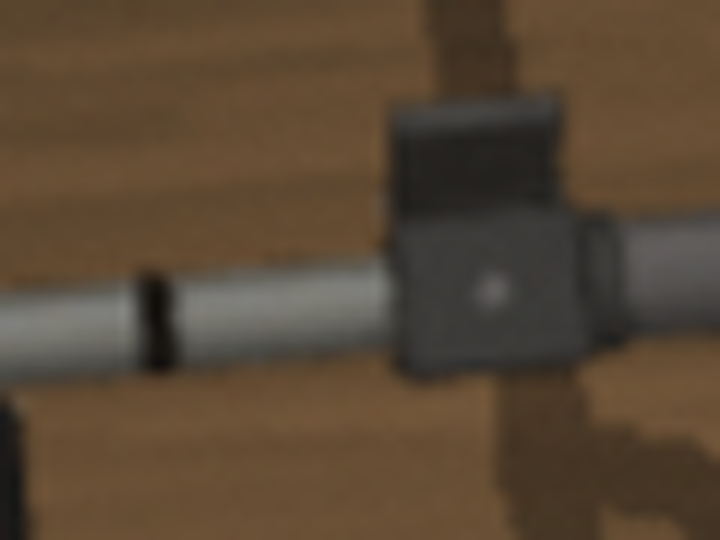

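View pics/s5.png

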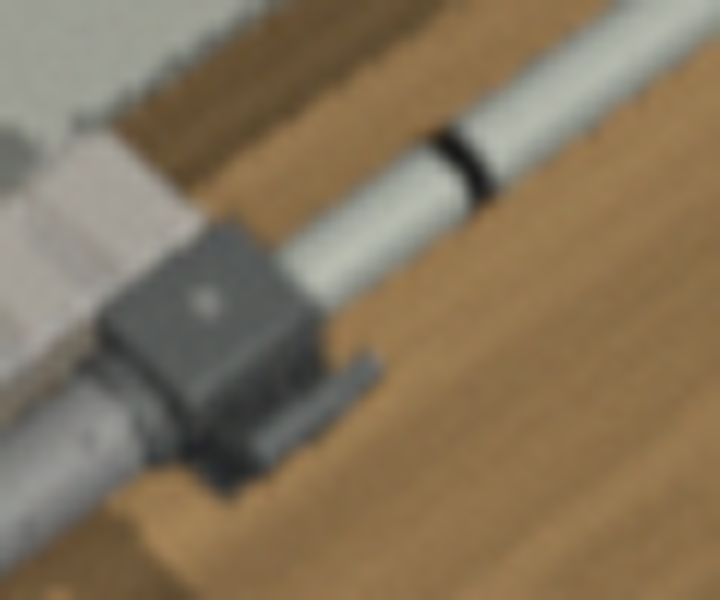

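Run:
```python
from h import *
t=cam("top");s=cam("scene")
def tri(a,b):
    A=[];B=[]
    for d,uv in((t,a),(s,b)):
        v=ray(d,uv);v/=np.linalg.norm(v);M=np.eye(3)-np.outer(v,v);A.append(M);B.append(M@d["C"])
    return np.linalg.lstsq(np.vstack(A),np.hstack(B),rcond=None)[0]
print("dot top",plane(t,(350.4,263.9),.132),"scene",plane(s,(266.6,254.7),.132),"tri",tri((350.4,263.9),(266.6,254.7)))
print("ring near top",plane(t,(324.0,266.2),.1245),"far",plane(t,(321.,266.4),.1245))
print("ring near scene approx",plane(s,(287,244.3),.1245))
print("coll edge top",plane(t,(342.4,264.5),.132))
print("tube a",plane(t,(333.2,264.9),.12),"tube b",plane(t,(294.6,268.6),.12),"sock",plane(t,(266.5,271.3),.12),"foot",plane(t,(451,255.5),.12))
print(robot.observe()["tool_pos"],robot.observe()["opening"])
```

```text
dot top [ 0.5700638  -0.05627312  0.132     ] scene [ 0.56861332 -0.05887264  0.132     ] tri [ 0.56929864 -0.05756121  0.13177538]
ring near top [0.56361037 0.00570787 0.1245    ] far [0.56299699 0.01281354 0.1245    ]
ring near scene approx [0.56755328 0.00240704 0.1245    ]
coll edge top [ 0.56827944 -0.03742732  0.132     ]
tube a [ 0.56724505 -0.01624586  0.12      ] tube b [0.55664578 0.07544298 0.12      ] sock [0.54892619 0.14208783 0.12      ] foot [ 0.5951872  -0.29708233  0.12      ]
[0.44816502 0.06110985 0.3165447 ] 0.053414269384399186
```

```bash
python3 -m crank '{"claw":[1,1,1,1,1,1,1,1],"delta_pos":[[-1,1,0],[-2,2,0],[-3,3,0],[-4,4,0],[-5.2,4.84,0.6],[-5.2,4.84,1.8],[-5.2,4.84,3],[-5.2,4.84,4]],"roll":[0,0,0,0,0,0,0,0]}'
python3 - <<'E'
from h import *
print(robot.observe()["tool_pos"],robot.observe()["opening"])
d=cam("scene");crop(d,190,160,160,130,5,"s6.png")
E
```

```text
time: 5.98
tool_pos: [0.5817, -0.0559, 0.214]
tool_rot: [-3.139, -0.001, 1.675]
contact_force: [-0.7, -0.3, -0.3]
opening: 0.0917
[ 0.58172914 -0.05587065  0.21402272] 0.09173761968236781
```

View pics/s6.png

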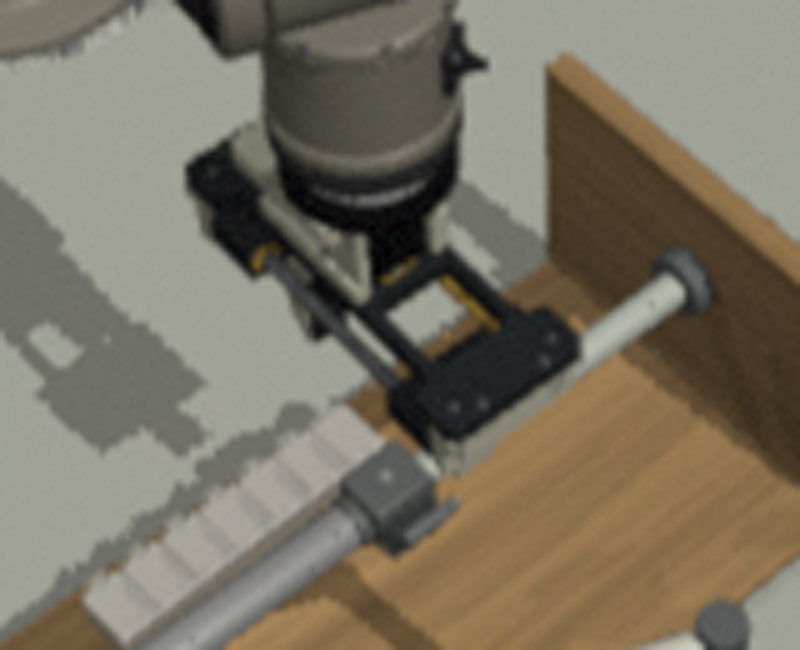

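```bash
python3 -m crank '{"claw":[1,1,1,1,1,1,1,1],"delta_pos":[[0,0,0.8],[0,0,1.6],[0,0,2.4],[0,0,3.1],[0,0,3.7],[0,0,4.2],[0,0,4.56],[0,0,4.56]],"roll":[0,0,0,0,0,0,0,0]}'
python3 - <<'E'
from h import *
print(robot.observe()["tool_pos"],robot.observe()["opening"])
d=cam("scene");crop(d,190,160,160,130,5,"s7.png")
E
```

```text
time: 6.7
tool_pos: [0.5813, -0.055, 0.1014]
tool_rot: [-3.139, -0.001, 1.676]
contact_force: [-1.3, -0.5, 0.4]
opening: 0.0917
[ 0.58134623 -0.05495577  0.10139635] 0.0917473748097868
```

View pics/s7.png

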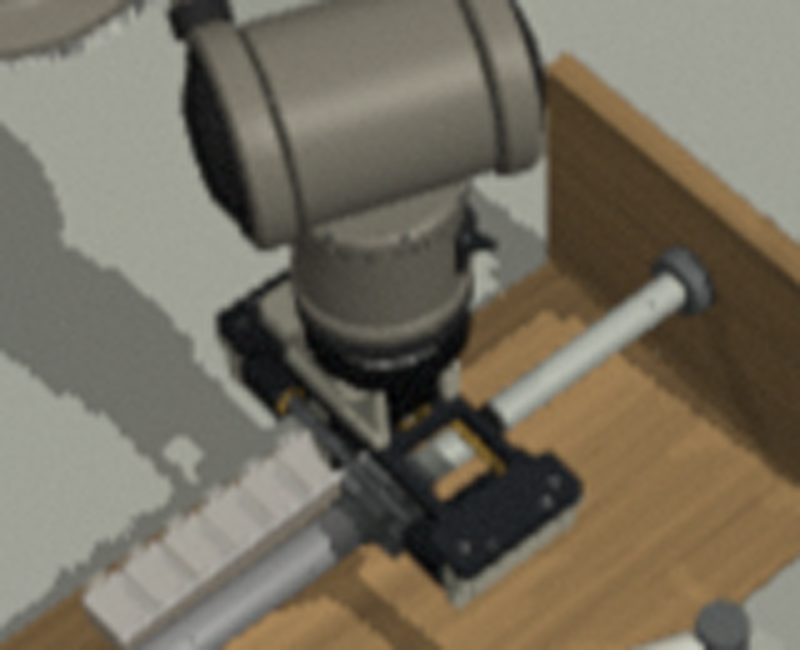

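```bash
python3 -m crank '{"claw":[0.8,0.7,0.66,0.62,0.6,0.58,0.56,0.54],"delta_pos":[[0,0,0],[0,0,0],[0,0,0],[0,0,0],[0,0,0],[0,0,0],[0,0,0],[0,0,0]],"roll":[0,0,0,0,0,0,0,0]}' 5
python3 - <<'E'
from h import *
o=robot.observe();print(o["tool_pos"],o["opening"],o["contact_force"])
E
```

```text
time: 7.42
tool_pos: [0.5817, -0.0551, 0.1029]
tool_rot: [-3.141, 0.0, 1.676]
contact_force: [-3.0, 0.1, 3.0]
opening: 0.0543
[ 0.58166057 -0.05508014  0.10285003] 0.05429270586511466 [-2.99192295  0.06321446  3.00970671]
```

```bash
python3 -m crank '{"claw":[0.45,0.4,0.4,0.4,0.4,0.4,0.4,0.4],"delta_pos":[[0,-0.02,0],[0,-0.04,0],[0,-0.04,0],[0,-0.04,0],[0,-0.04,0],[0,-0.04,0],[0,-0.04,0],[0,-0.04,0]],"roll":[0,0,0,0,0,0,0,0]}' 5
python3 - <<'E'
from h import *
for i in range(3):
    d=cam("scene");o=robot.observe();print(o["tool_pos"],o["opening"],o["contact_force"])
crop(d,190,160,160,130,5,"s8.png")
E
```

```text
time: 8.08
tool_pos: [0.5815, -0.0551, 0.103]
tool_rot: [3.14, 0.0, 1.676]
contact_force: [2.3, 1.4, 2.5]
opening: 0.0541
[ 0.58148069 -0.0551173   0.10293632] 0.05365770948667363 [2.68927363 0.44127012 2.60948282]
[ 0.58147189 -0.05510133  0.10294491] 0.05398582674616886 [2.73563359 1.33954621 3.6530649 ]
[ 0.58144512 -0.05509867  0.10289925] 0.05355187311078551 [2.39790446 1.73335573 2.88941494]
```

View pics/s8.png

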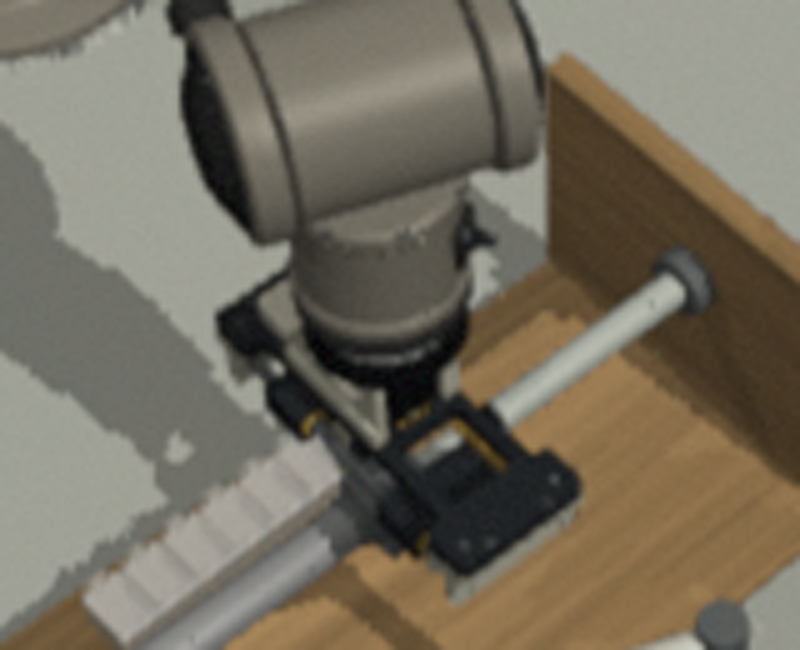

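```bash
python3 -m crank '{"claw":[0.4,0.4,0.4,0.4,0.4,0.4,0.4,0.4],"delta_pos":[[0,0.02,0],[0.15,0.02,0],[0.3,0.02,0],[0.5,0.02,0],[0.7,0.02,0],[0.9,0.02,0],[1.1,0.02,0],[1.2,0.02,0]],"roll":[0,0,0,0,0,0,0,0]}' 6
python3 - <<'E'
from h import *
for i in range(2):
    d=cam("scene");o=robot.observe();print(o["tool_pos"],o["opening"],o["contact_force"])
crop(d,190,160,160,130,5,"s9.png");t=cam("top");crop(t,250,200,220,120,3.6,"t9.png")
E
```

```text
time: 8.9
tool_pos: [0.578, -0.0249, 0.1029]
tool_rot: [-3.141, 0.001, 1.677]
contact_force: [-0.9, -3.7, 5.2]
opening: 0.0539
[ 0.57790852 -0.02454848  0.1028685 ] 0.053627896187597994 [ 0.82937549 -1.51680424  5.44681185]
[ 0.57793934 -0.02474502  0.10286951] 0.053960352036437925 [-1.27925009 -2.54502401  5.50287174]
```

View pics/s9.png

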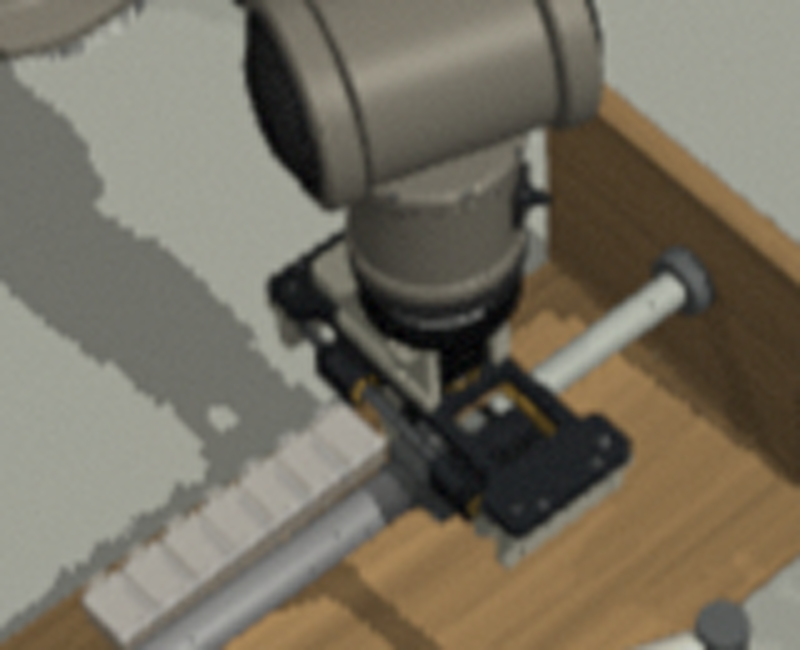

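View pics/t9.png

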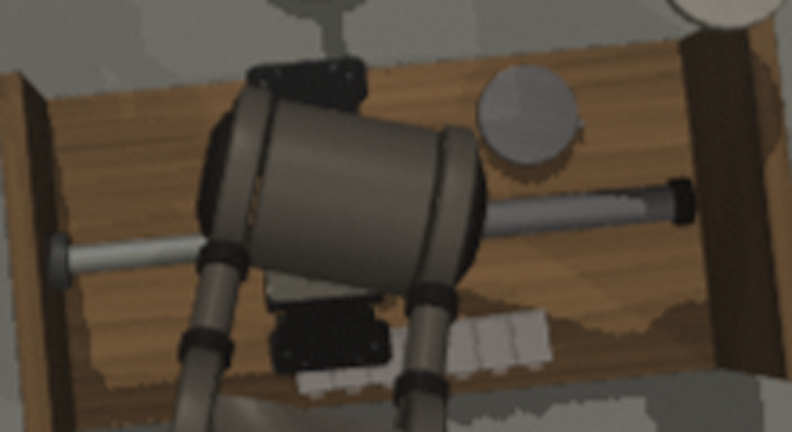

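Run:
```python
from h import *
d=cam("scene");crop(d,265,215,60,50,13,"s10.png")
t=cam("top");t0=cv2.imread("pics/top0.png")
for im in(t0,t["color"]):
    g=cv2.cvtColor(im,cv2.COLOR_BGR2GRAY)
    for r in(254,256,258):print(r,g[r,428:462].tolist())
```

```text
254 [83, 82, 84, 83, 76, 80, 83, 84, 84, 84, 83, 81, 81, 80, 80, 81, 80, 81, 80, 80, 80, 79, 46, 20, 21, 21, 20, 22, 30, 35, 32, 34, 31, 30]
256 [85, 84, 86, 86, 83, 84, 84, 84, 84, 84, 84, 72, 72, 76, 76, 76, 75, 74, 75, 74, 73, 74, 45, 19, 19, 19, 19, 19, 30, 34, 35, 32, 31, 30]
258 [78, 78, 78, 77, 75, 76, 74, 73, 72, 72, 68, 62, 61, 61, 58, 58, 59, 58, 56, 56, 55, 52, 32, 16, 19, 19, 18, 19, 30, 34, 33, 33, 33, 31]
254 [47, 47, 48, 49, 50, 48, 49, 50, 48, 32, 20, 21, 19, 20, 22, 29, 32, 31, 33, 32, 33, 33, 34, 33, 31, 31, 32, 31, 33, 34, 32, 33, 32, 31]
256 [80, 64, 56, 58, 58, 58, 56, 59, 59, 42, 24, 20, 21, 20, 20, 28, 29, 32, 33, 33, 33, 33, 33, 33, 32, 32, 31, 32, 32, 32, 33, 32, 31, 32]
258 [83, 71, 63, 63, 62, 62, 63, 62, 61, 44, 24, 21, 22, 18, 19, 36, 35, 31, 34, 33, 35, 33, 33, 32, 34, 31, 32, 33, 34, 33, 33, 33, 32, 33]
```

View pics/s10.png

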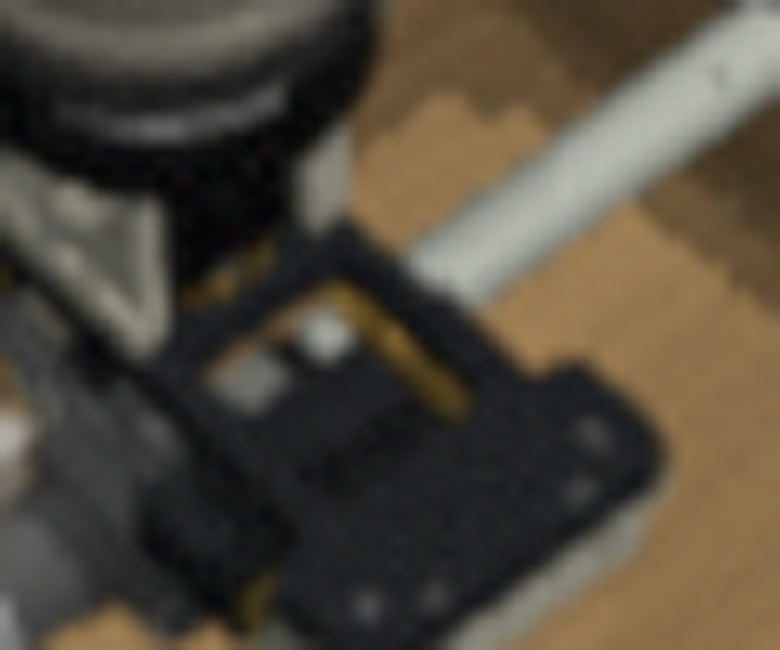

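```bash
python3 -m crank '{"claw":[0.4,0.4,0.4,0.4,0.4,0.4,0.4,0.4],"delta_pos":[[0.1,0,0],[0.2,0,0],[0.3,0,0],[0.4,0,0],[0.5,0,0],[0.5,0,0],[0.5,0,0],[0.5,0,0]],"roll":[0,0,0,0,0,0,0,0]}' 6
python3 - <<'E'
from h import *
for i in range(2):
    d=cam("scene");o=robot.observe();print(o["tool_pos"],o["opening"],o["contact_force"])
crop(d,265,215,60,50,13,"s11.png");t=cam("top")
g=cv2.cvtColor(t["color"],cv2.COLOR_BGR2GRAY)
for r in(256,258):print(r,g[r,418:450].tolist())
E
```

```text
time: 9.82
tool_pos: [0.5765, -0.0128, 0.1029]
tool_rot: [-3.141, 0.001, 1.677]
contact_force: [-0.8, -2.9, 6.4]
opening: 0.0538
[ 0.57655281 -0.012792    0.10285659] 0.05375552850964472 [-0.47707929 -2.85791631  5.0389298 ]
[ 0.57653783 -0.01277239  0.10284487] 0.05409630591061571 [-0.36181696 -2.30621409  5.84990198]
256 [91, 90, 91, 91, 90, 90, 89, 89, 88, 89, 81, 63, 57, 57, 37, 22, 18, 19, 19, 19, 50, 68, 72, 72, 72, 60, 39, 31, 31, 33, 33, 33]
258 [87, 87, 87, 88, 87, 87, 88, 87, 85, 85, 85, 71, 62, 63, 40, 21, 19, 19, 21, 18, 47, 69, 75, 74, 75, 65, 43, 32, 33, 32, 32, 32]
```

View pics/s11.png

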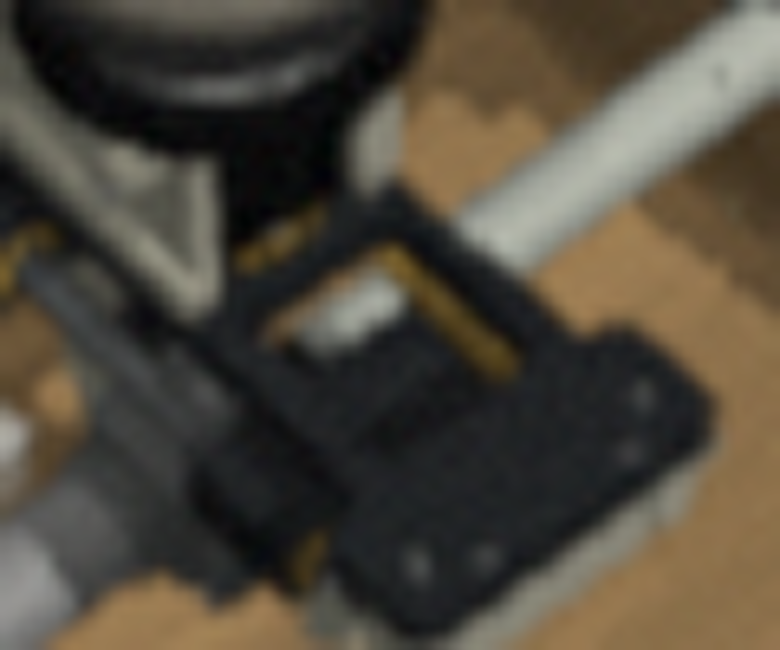

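```bash
python3 -m crank '{"claw":[0.4,0.38,0.35,0.35,0.35,0.35,0.35,0.35],"delta_pos":[[0,0,0],[0,0,0],[0,-0.03,0],[0,-0.06,0],[0,-0.09,0],[0,-0.12,0],[0,-0.12,0],[0,-0.12,0]],"roll":[0,0,0,0,0,0,0,0]}' 12
python3 - <<'E'
from h import *
t=cam("top");o=robot.observe();print(o["tool_pos"],o["opening"],o["contact_force"])
g=cv2.cvtColor(t["color"],cv2.COLOR_BGR2GRAY)
for r in(256,258):print(r,g[r,424:440].tolist())
E
```

```text
time: 10.63
tool_pos: [0.5713, -0.0133, 0.1027]
tool_rot: [-3.136, 0.0, 1.677]
contact_force: [-8.6, -4.7, 10.9]
opening: 0.0434
[ 0.57133417 -0.01335117  0.10272777] 0.04331919096826799 [-9.93766677 -4.87860118 10.64566392]
256 [89, 90, 88, 89, 80, 64, 57, 57, 38, 20, 20, 18, 20, 20, 50, 69]
258 [85, 85, 85, 84, 85, 72, 62, 61, 40, 21, 20, 21, 19, 21, 47, 67]
```

```bash
python3 -m crank '{"claw":[0.3,0.3,0.3,0.3,0.3,0.3,0.3,0.3],"delta_pos":[[0,-0.06,0],[0,-0.1,0],[0,-0.14,0],[0,-0.16,0],[0,-0.16,0],[0,-0.16,0],[0,-0.16,0],[0,-0.16,0]],"roll":[0,0,0,0,0,0,0,0]}' 23
python3 - <<'E'
from h import *
t=cam("top");o=robot.observe();print(o["tool_pos"],o["opening"],o["contact_force"])
g=cv2.cvtColor(t["color"],cv2.COLOR_BGR2GRAY)
for r in(256,258):print(r,g[r,424:440].tolist())
d=cam("scene");crop(d,190,160,160,130,5,"s12.png")
E
```

```text
time: 11.35
tool_pos: [0.5702, -0.0135, 0.1027]
tool_rot: [3.142, 0.0, 1.676]
contact_force: [1.8, -1.1, 4.6]
opening: 0.0407
[ 0.5701809  -0.01344942  0.10274463] 0.04053809036708409 [ 1.17305611 -2.03576755  5.9315471 ]
256 [89, 89, 89, 90, 80, 64, 56, 58, 38, 19, 20, 20, 19, 21, 49, 68]
258 [87, 86, 85, 87, 85, 72, 63, 62, 41, 24, 20, 22, 20, 19, 46, 70]
```

View pics/s12.png

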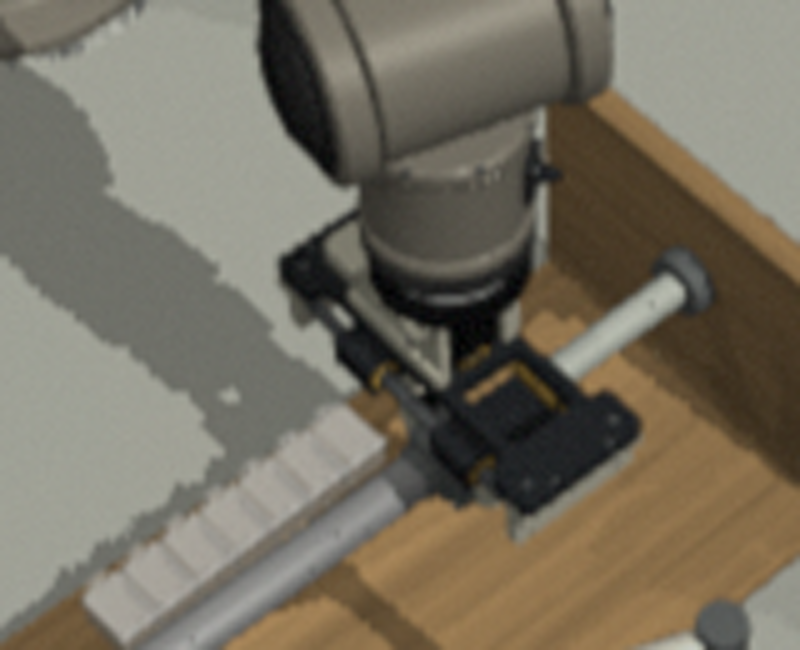

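```bash
python3 -m crank '{"claw":[0.3,0.3,0.3,0.3,0.3,0.3,0.3,0.3],"delta_pos":[[0,0,0],[0,0,0],[0,0,0],[0,0,0],[0,0,0],[0,0,0],[0,0,0],[0,0,0]],"roll":[0,0,0,0,0,0,0,0]}' 24
python3 - <<'E'
from h import *
t=cam("top");o=robot.observe();print(o["tool_pos"],o["opening"],o["contact_force"])
cv2.imwrite("pics/t13.png",t["color"])
g=cv2.cvtColor(t["color"],cv2.COLOR_BGR2GRAY)
for r in(256,258):print(r,g[r,424:440].tolist())
E
```

```text
time: 12.12
tool_pos: [0.5702, -0.0135, 0.1027]
tool_rot: [3.141, -0.0, 1.676]
contact_force: [2.0, -1.2, 5.0]
opening: 0.0407
[ 0.57020243 -0.0134646   0.10278434] 0.04064925690189617 [1.41378024 0.11098529 5.63921886]
256 [89, 88, 89, 89, 81, 62, 55, 58, 37, 22, 20, 19, 19, 22, 49, 69]
258 [88, 87, 86, 85, 85, 72, 63, 62, 41, 22, 21, 20, 20, 21, 47, 69]
```

View pics/t13.png

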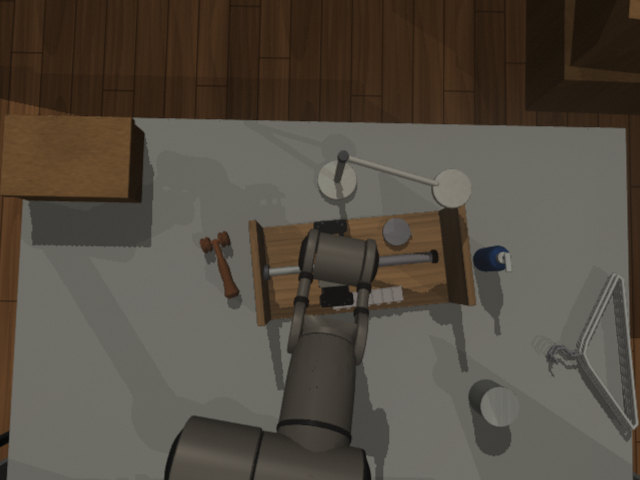

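The top view shows the lamp head at (452,188), well clear of the rail. The foot has stayed at column 432, and the pill box, compact, roller and pump are where they started. I'm handing it in.

```bash
python3 -c "
from cell import robot
print(robot.hand_in())"
```

```text
the job is handed in; nothing more can be done
None
```

I set the rail short and handed the job in at about 12 s of the 54 s allowed, with the gripper still holding collar and lever. The hand-in gives no verdict.

**What I did**
1. I swung the lamp arm clear with the closed fingers. It measures about 1.3 rad in world axes, or about 1.2 rad relative to the niche.
2. I gripped collar and lever at 5 to 6 N, with a 54 mm span. That puts the lever at about 0.4 rad, still open.
3. I pushed the leg in about 42.7 mm and held it there.
4. I squeezed at 12 N and then 23 to 24 N, shifting the hand towards the robot as the lever folded.

**Last checks**
- **Lever:** the opening is 40.6 mm against 40 mm for fully shut, so the lever is at about 0.02 rad.
- **Leg position:** in the top view the foot moved 18.0 px, matching the 17.9 px (about 42.7 mm) I first measured between collar edge and ring. It did not move while the lever closed.
- **Other things:** the pill box, compact, roller and pump look unmoved in the last picture.

**What was less certain**
- **Ring contact:** the gripper hid the collar edge and ring at the end, so their meeting is inferred from the foot. My two cameras put the original gap at 42 and 43.3 mm, well within the 5 mm tolerance.
- **Vertical force:** the wrist force showed a steady 5 to 6 N upward while gripping, peaking near 11 N as the lever folded. I put it down to the lever rubbing on the finger but did not confirm that.

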